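# Hold a soap bar poised over the sleeving jig

### The arm

A 7-joint arm with a two-finger parallel gripper is mounted at the origin on a cart in front of the work surface, level with it; the furniture and walls round the work are solid. World frame = base frame: x ahead of the robot, y to its left, z up, the work surface at z = 0. Lengths are in m, angles in rad, forces in N, time in s.
With the tool pointing down it reaches from about 0.425 to 0.8 m from the base axis. Payload 8.3 kg.
Tool frame: the origin (TCP) lies at the very end of the fingers, on their centre line; the grasp point (between the pads) lies 19 mm behind it (manip.grip_point_offset is the distance from the TCP to the grasp point, in m); z points along the fingers, y is the line along which they close (so a half turn about z gives the same grasp; the last joint's range is limited). The gripper opens to 85 mm and grips with 20 to 120 N. Pads are 22 mm wide; open, the fingers measure 114 mm over their backs; the gripper's body (76 mm by 85 mm) begins 54 mm behind the grasp point. The pads swing forward as they close: fully open they stand 13 mm farther back than shut.
Start: joints at [1.261, 0.383, 0.016, 1.37, -0.006, 1.388, -0.046], TCP at [0.153, -0.606, 0.231] pointing down, gripper open.
Joint ranges: [-2.95, 2.95], [-0.25, 2.06], [-1.52, 1.56], [0.18, 2.33], [-1.44, 4.58], [0.02, 2.06], [-3.01, 3.01]. Speed limits (rad/s): [2.39, 2.39, 3.01, 3.01, 3.14, 3.14, 3.14].

### API

Orientations are given as [roll, pitch, yaw] about the fixed x, y, z axes, in that order (R = Rz(yaw) Ry(pitch) Rx(roll)).
In Python, from cell import manip, imaging, workorder gives the robot as it stands.
- The arm moves only by the shell command python3 -m pendant 'ROWS'. ROWS is JSON, a list of rows, each a list of 3 entries, a list of its own where there are three numbers: the opening, from 0 (shut) to 1 (fully open), then the shift along the tool's x, y, z in m, then the turn about the tool's z in rad. In form: [[gripper, [tx, ty, tz], turn], ...]. A call has 1 to 12 rows; each row is the pose to reach, as a shift and turn from the pose commanded when the call began, along the tool's axes at that moment; what a row does not reach only later rows make up. A row lasts 1/8 s, in which the tool goes at most 62.5 mm and 10.7 degrees, less where a joint would pass 70% of its speed; a pose out of reach is approached as far as the arm can. A call with a gripper value outside its range is refused whole. The fingers move at their own pace and stop on an object; the grip force is fixed at half the most. Time passes only in rows, so rows that repeat a pose let the fingers close. It gives the time, the measured TCP pose, the force, the opening and the grip force at its end, in the units of the state.
- manip.get_state(): the state, without advancing time (a new reading comes with each control period).
- imaging.grab_frame(name): name is "scene" or "side" or "wrist"; returns the picture (400x640x3 uint8, blue, green, red); there is no depth.
- imaging.camera_model(name): a dict with "mtx" (3x3 intrinsics, pixels), "R" (3x3) and "t" (3): a world point X has camera coordinates R X + t. Camera axes: x right, y down, z forward; pixel columns grow to the right and rows downward; lengths in m; the calibration is good to about 2 mm. A picture is of the moment at which its call begins: read the wrist's pose just before it. camera_model takes no time and is no camera call; for the wrist camera it gives the pose at the moment of the call.
- workorder.close_job(): hands the job in; it is judged then, once.
Trained networks look in the newest picture that a camera, given by its name, has taken for a name from the list of things; names that differ only in an ending like _2 or _b are one class to them, and where a whole thing is asked for, a point or a joint stands for the part that bears it (a point fixed in the world has none). Each returns a list of dicts, best first, with "conf" (0 to 1); they miss things now and then, are a little off and sometimes report something else, mostly with a low value. They report only what shows in the picture. A call takes as long as a camera call. They do not tell look-alikes from the thing itself.
- imaging.masks_of(camera, query): "pixels" (400x640 bool, what is visible of it) and "box" ([left, top, right, bottom] in pixels, round what is visible of it).
- imaging.spot_point(camera, query): "pixel" ([column, row] in pixels: a listed point, or the origin of a listed thing).
The state is a dict: "time": time; "joint_positions": joint angles; "dq": joint speeds; "joint_torque": joint torques, N m; "eef_pos": TCP position; "eef_rot": TCP orientation; "wrist_force": force on the tool from outside, world axes, zero at the start; "moment": the same for the moment, N m; "opening": opening from 0.0 (shut) to 1.0 (fully open); "finger_force": force on a finger pad.
Only numpy, scipy, OpenCV 4.12 (cv2) and the standard library are available. Lean on these libraries where they do the work, as an engineer would, in place of code of your own. Each camera call takes 0.05 s, during which the arm holds its last target. There are 200 camera calls.

### The job

Open the sleeving jig by swinging its hold-down lever up and over, fully back to its stop. Then take the bare soap bar that stands on its long edge, lift it over the row of soap stacks and hold it upright, centred over the jig's slot and in line with it, about a centimetre above the slot's rim, so that I can slide a paper sleeve under it. Never let the bar touch the jig, leave everything else undisturbed, and finish while still holding the bar there in the gripper.

Things in the scene. Friction and masses are not known exactly. Their poses are not given: they have to be found in the camera images.
- bar_mid (a point): centre (34 mm above its underside) of the loose bare soap bar that stands on its long edge: 80 mm along its x, 26 mm thick along its y (grasp across this), 68 mm high along z, cream coloured, about 0.13 kg. It stands on the table on one side of the row of stacks, the jig on the other; which side varies.
- nest (a point): centre of the rim of the jig's slot, 20 mm above the table; x along the slot toward the lever's head, z up. Slot 87 mm (x) by 33 mm (y) inside, in 6 mm rails, on a fixed aluminium base plate 90 mm wide that reaches from 58 mm before to 132 mm behind this point. The bar's length belongs along x, either way round, its underside about 10 mm above the rim: bar_mid 44 mm above this point.
- lever_hinge (a point): middle of the hinge pin of the hold-down lever, in the fork head of the jig: 75 mm behind the slot's centre along the jig's x and 50 mm above the table; axes as nest, the pin lies along y. The fork reaches 60 mm above the table.
- lever_knob (a point): centre of the round black knob, 22 mm in diameter, at the lever's end, 90 mm from the hinge; its frame turns with the lever, y stays along the pin. Arm 8 mm wide (y); 75 mm from the hinge a rubber foot 18 mm across hangs 36 mm below the arm's middle line. Pinched along y, the knob can turn between the fingers.
- hold_down (a joint): angle of the hold-down lever, rad: 0 = down, level, arm and foot over the slot; grows as the knob is raised, pi/2 = upright, 2.2 = fully back on its stop, leaning away from the slot. It starts between 0 and 0.3, moves with about 1 N at the knob and stays where it is left.
- stack_near: banded stack of three sleeved soap bars, 85 x 73 mm, 80 mm high, loose; one of a row of three that stands between jig and bar; origin at the centre of its underside; the one nearest the robot
- stack_mid: banded stack of three sleeved soap bars, 85 x 73 mm, 80 mm high, loose; one of a row of three that stands between jig and bar; origin at the centre of its underside; the middle one
- stack_far: banded stack of three sleeved soap bars, 85 x 73 mm, 80 mm high, loose; one of a row of three that stands between jig and bar; origin at the centre of its underside; the farthest one
- glue_stick: glue stick standing upright, 27 mm in diameter, 97 mm high, bystander; origin at the centre of its underside
- tape_roll: roll of packing tape lying flat, 108 mm in diameter, 48 mm high, bystander; origin at the centre of its underside
Mind the look-alikes: they are no part of the job. What is shaped like the part that bears bar_mid but red is not meant.

How it is judged:
By the outcome, as a careful person would: the job done as asked, in the order asked, and still so for the second after the job is handed in, while the arm keeps its last pose, push and grip.
It also fails if it takes over 69 s, if anything falls off the work surface, if the arm or the gripper's body presses on something with over 40 N, if the wrist force passes 120 N, or if a joint passes its speed limit or range.

## Working session

There is one attempt and no reset: what is moved stays moved. The work goes in short steps, Python scripts to look and compute and a shell command to move; the robot and the scene stay as the last step left them, time stands still between calls to the robot, and variables do not carry over. Pictures are saved under pics/ and viewed, at most 10 in all, crops included, and the job is handed in when it is done.

```bash
ls; mkdir -p pics; cat > h.py <<'E'
import numpy as np, cv2
from cell import manip, imaging, workorder
def cam(n):
    m=imaging.camera_model(n); return np.array(m["mtx"]),np.array(m["R"]),np.array(m["t"])
def ray(n,px):
    K,R,t=cam(n); d=R.T@np.linalg.solve(K,[px[0],px[1],1.]); return -R.T@t,d
def at_z(n,px,z):
    c,d=ray(n,px); return c+d*(z-c[2])/d[2]
def tri(obs):
    A=np.zeros((3,3));b=np.zeros(3)
    for n,px in obs:
        c,d=ray(n,px); d/=np.linalg.norm(d); P=np.eye(3)-np.outer(d,d); A+=P;b+=P@c
    return np.linalg.solve(A,b)
def proj(n,X):
    K,R,t=cam(n); p=K@(R@np.array(X)+t); return p[:2]/p[2]
E
python3 - <<'E'
from h import *
a=imaging.grab_frame("scene"); cv2.imwrite("pics/scene.png",a)
b=imaging.grab_frame("side"); cv2.imwrite("pics/side.png",b)
s=manip.get_state(); print(s)
print(manip.grip_point_offset)
for q in ["bar_mid","nest","lever_hinge","lever_knob","stack_near","stack_mid","stack_far","glue_stick","tape_roll"]:
    for n in ["scene","side"]:
        print(q,n,[(np.round(d["pixel"]).tolist(),round(d["conf"],2)) for d in imaging.spot_point(n,q)][:4])
E
```

```text
pics
{'time': 0.1, 'joint_positions': array([ 1.26106903,  0.38415996,  0.01638714,  1.37106174, -0.00630305,
        1.38819299, -0.0464712 ]), 'dq': array([ 0.00077732, -0.00121982,  0.0015159 , -0.00149737, -0.00071187,
       -0.00136228,  0.00097255]), 'joint_torque': array([ 3.62099854e-03, -6.29131436e+01,  8.48502964e-01, -3.72757745e+01,
        1.71382504e-02,  1.03039190e-02, -4.45953162e-05]), 'eef_pos': array([ 0.15262429, -0.60560668,  0.23036955]), 'eef_rot': array([-3.13982015e+00,  2.74990724e-05,  2.46907668e-01]), 'wrist_force': array([0.63788096, 0.41751875, 0.04270271]), 'moment': array([-0.03228367,  0.00072761,  0.01145395]), 'finger_force': 0.0, 'opening': 1.0009297955255427}
0.0187
bar_mid scene [([377.0, 193.0], 0.69), ([405.0, 182.0], 0.56)]
bar_mid side [([374.0, 189.0], 0.7), ([393.0, 169.0], 0.59)]
nest scene [([280.0, 261.0], 0.82)]
nest side [([321.0, 277.0], 0.73)]
lever_hinge scene [([252.0, 239.0], 0.8)]
lever_hinge side [([286.0, 262.0], 0.7)]
lever_knob scene [([286.0, 251.0], 0.73)]
lever_knob side [([325.0, 268.0], 0.65)]
stack_near scene [([369.0, 246.0], 0.58)]
stack_near side [([389.0, 244.0], 0.7), ([282.0, 187.0], 0.49)]
stack_mid scene [([294.0, 182.0], 0.68), ([340.0, 227.0], 0.65)]
stack_mid side [([354.0, 227.0], 0.7), ([325.0, 268.0], 0.5)]
stack_far scene [([289.0, 249.0], 0.74), ([304.0, 222.0], 0.63)]
stack_far side [([309.0, 229.0], 0.84), ([375.0, 189.0], 0.24)]
glue_stick scene []
glue_stick side [([310.0, 224.0], 0.73), ([248.0, 226.0], 0.67)]
tape_roll scene [([292.0, 185.0], 0.92), ([245.0, 213.0], 0.16)]
tape_roll side [([284.0, 189.0], 0.71)]
```

View pics/scene.png

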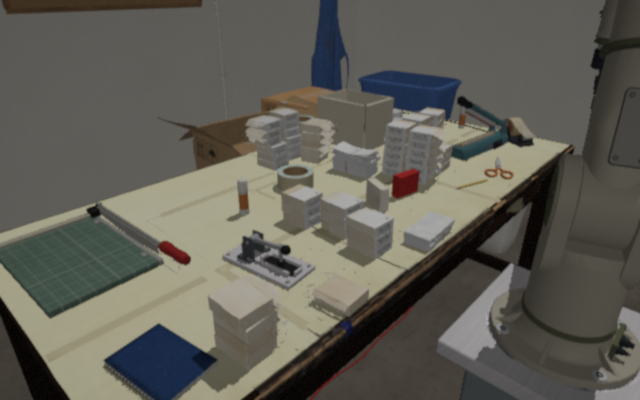

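View pics/side.png

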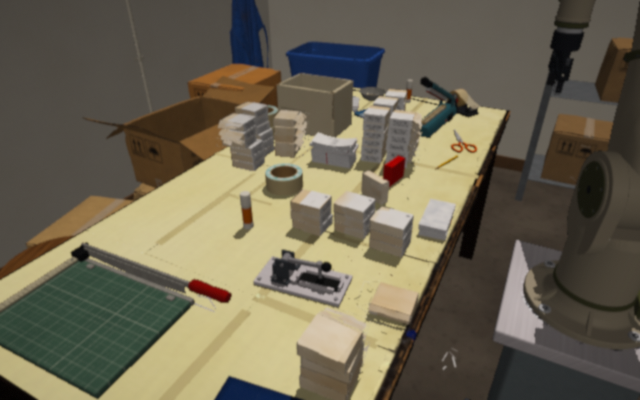

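The cream bar is at scene (377,193) and side (374,189), with the red decoy at (405,182). The jig is at scene (268,258) with its knob toward the right, and the row of three stacks stands between bar and jig.

```bash
python3 - <<'E'
from h import *
P=dict(bar=((377,193),(374,189),.034),red=((405,182),(393,169),.034),nest=((280,261),(321,277),.02),hinge=((252,239),(286,262),.05),knob=((286,251),(325,268),.05),near=((369,246),(389,244),0),mid=((340,227),(354,227),0),far=((304,222),(309,229),0),tape=((292,185),(284,189),0))
for k,(a,b,z) in P.items(): print(k,tri([("scene",a),("side",b)]).round(3),at_z("scene",a,z).round(3),at_z("side",b,z).round(3))
for n in ("scene","side","wrist"):
    K,R,t=cam(n); print(n,(-R.T@t).round(3),K[0,0], R[2].round(2))
E
```

```text
bar [ 0.519 -0.167  0.043] [ 0.535 -0.194  0.034] [ 0.523 -0.173  0.034]
red [ 0.513 -0.298  0.04 ] [ 0.521 -0.311  0.034] [ 0.517 -0.31   0.034]
nest [0.485 0.211 0.033] [0.5   0.199 0.02 ] [0.493 0.196 0.02 ]
hinge [0.556 0.227 0.061] [0.572 0.212 0.05 ] [0.562 0.218 0.05 ]
knob [0.482 0.197 0.05 ] [0.484 0.195 0.05 ] [0.482 0.198 0.05 ]
near [0.413 0.002 0.004] [ 0.418 -0.005  0.   ] [ 0.414 -0.001  0.   ]
mid [ 0.508 -0.008  0.015] [ 0.525 -0.027  0.   ] [ 0.517 -0.027  0.   ]
far [ 0.629 -0.001 -0.02 ] [0.608 0.016 0.   ] [0.613 0.032 0.   ]
tape [ 0.751 -0.078  0.026] [ 0.798 -0.124  0.   ] [ 0.774 -0.11   0.   ]
scene [-0.096  0.723  0.548] 444.2336561970377 [ 0.62 -0.66 -0.43]
side [0.173 0.8   0.622] 432.736231902573 [ 0.39 -0.76 -0.52]
wrist [ 0.223 -0.588  0.375] 341.54212277423363 [-0.28 -0.07 -0.96]
```

```bash
python3 - <<'E'
from h import *
for a in [(422,187),(442,172),(390,178)]: print("sc",a,at_z("scene",a,0).round(3))
for a in [(398,172),(372,163),(415,160)]: print("sd",a,at_z("side",a,0).round(3))
# top corners
print(tri([("scene",(426,128)),("side",(401,113))]))
cv2.imwrite("pics/w0.png",imaging.grab_frame("wrist"))
E
```

```text
sc (422, 187) [ 0.504 -0.382  0.   ]
sc (442, 172) [ 0.519 -0.531  0.   ]
sc (390, 178) [ 0.613 -0.373  0.   ]
sd (398, 172) [ 0.516 -0.362  0.   ]
sd (372, 163) [ 0.611 -0.383 -0.   ]
sd (415, 160) [ 0.495 -0.468  0.   ]
[ 0.5520366  -0.45313633  0.15641263]
```

View pics/w0.png

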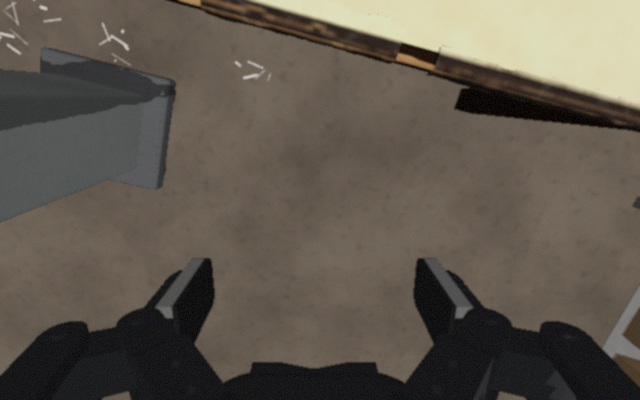

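The wrist view shows only the open fingers and floor, with the table edge at the top. The tall clutter is off the planned path.

```bash
python3 -m pendant '[[1,[0.03,-0.03,-0.05],0],[1,[0.08,-0.075,-0.09],0],[1,[0.12,-0.115,-0.1],0],[1,[0.16,-0.15,-0.1],0],[1,[0.2,-0.19,-0.1],0],[1,[0.24,-0.225,-0.1],0],[1,[0.28,-0.265,-0.1],0],[1,[0.32,-0.3,-0.1],0],[1,[0.35,-0.33,-0.1],0],[1,[0.37,-0.35,-0.1],0],[1,[0.376,-0.354,-0.1],0],[1,[0.376,-0.354,-0.1],0]]'; python3 - <<'E'
from h import *
s=manip.get_state(); print(s["eef_pos"],s["eef_rot"])
cv2.imwrite("pics/w1.png",imaging.grab_frame("wrist"))
for q in ["bar_mid","stack_near","stack_mid","stack_far"]: print(q,[(np.round(d["pixel"]).tolist(),round(d["conf"],2),at_z("wrist",d["pixel"],.034 if q=="bar_mid" else 0).round(3)) for d in imaging.spot_point("wrist",q)][:4])
E
```

```text
time: 2.55
eef_pos: [0.4307, -0.1714, 0.3313]
eef_rot: [3.141, 0.0, 0.247]
wrist_force: [-0.4, -0.4, 0.7]
opening: 0.997
finger_force: 0.0
[ 0.43069576 -0.17141232  0.33132471] [3.14142197e+00 1.08015071e-04 2.46803052e-01]
bar_mid [([340.0, 79.0], 0.97, array([ 0.528, -0.18 ,  0.034])), ([428.0, 120.0], 0.79, array([ 0.508, -0.301,  0.034]))]
stack_near [([185.0, 133.0], 0.84, array([0.412, 0.005, 0.   ]))]
stack_mid [([220.0, 62.0], 0.59, array([ 0.513, -0.026,  0.   ]))]
stack_far []
```

View pics/w1.png

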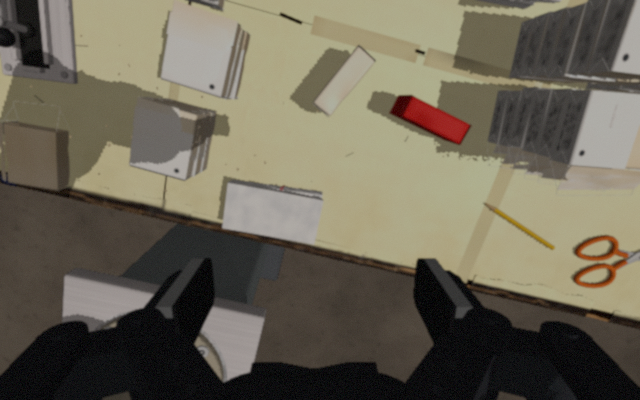

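The cream bar's top face spans about (358,46)–(331,114). The red decoy is at (430,118), the stacks at (200,50) and (170,135), and the jig is cut off at top left.

```bash
python3 - <<'E'
from h import *
c=np.array([at_z("wrist",p,.068) for p in [(358,46),(375,60),(331,114),(316,103)]]);print(c.round(3)); print(c.mean(0)); v=(c[0]+c[1]-c[2]-c[3])/2; print(v,np.linalg.norm(v),np.arctan2(v[1],v[0]))
E
python3 -m pendant '[[1,[0.01,-0.045,0],0],[1,[0.02,-0.09,0],0],[1,[0.03,-0.135,0],0],[1,[0.04,-0.18,0],0],[1,[0.05,-0.225,0],0],[1,[0.06,-0.27,0],0],[1,[0.07,-0.315,0],0],[1,[0.08,-0.361,0],0],[1,[0.08,-0.361,0],0],[1,[0.08,-0.361,0],0]]'; python3 - <<'E'
from h import *
s=manip.get_state(); print(s["eef_pos"],s["eef_rot"])
cv2.imwrite("pics/w2.png",imaging.grab_frame("wrist"))
for q,z in [("nest",.02),("lever_hinge",.05),("lever_knob",.06),("stack_near",0),("stack_mid",0),("stack_far",0),("glue_stick",0)]: print(q,[(np.round(d["pixel"]).tolist(),round(d["conf"],2),at_z("wrist",d["pixel"],z).round(3)) for d in imaging.spot_point("wrist",q)][:4])
E
```

```text
[[ 0.564 -0.189  0.068]
 [ 0.555 -0.211  0.068]
 [ 0.487 -0.178  0.068]
 [ 0.495 -0.159  0.068]]
[ 0.52533035 -0.18409756  0.068     ]
[ 0.06869003 -0.03118527  0.        ] 0.07543766542613772 -0.4261752506919947
time: 4.05
eef_pos: [0.4205, 0.1978, 0.3312]
eef_rot: [3.141, 0.0, 0.246]
wrist_force: [-0.3, -0.7, -0.5]
opening: 0.999
finger_force: 0.0
[0.42051999 0.19780934 0.33122622] [3.14133195e+00 2.62767460e-04 2.45997275e-01]
nest [([324.0, 95.0], 0.76, array([0.496, 0.202, 0.02 ])), ([488.0, 126.0], 0.29, array([ 0.511, -0.015,  0.02 ]))]
lever_hinge [([335.0, 28.0], 0.71, array([0.569, 0.21 , 0.05 ]))]
lever_knob [([326.0, 109.0], 0.83, array([0.482, 0.198, 0.06 ]))]
stack_near []
stack_mid [([485.0, 122.0], 0.65, array([ 0.516, -0.018,  0.   ]))]
stack_far [([491.0, 40.0], 0.58, array([0.613, 0.014, 0.   ]))]
glue_stick []
```

View pics/w2.png

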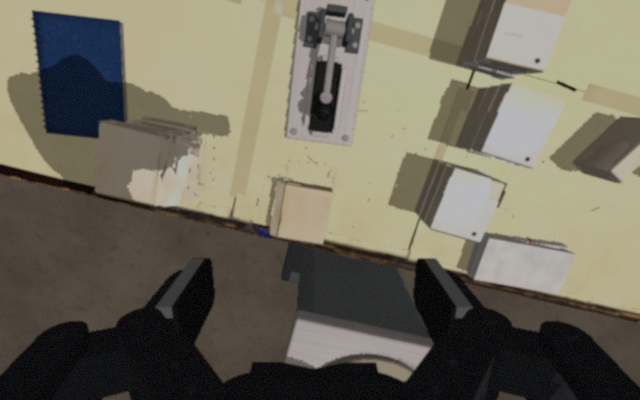

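The jig plate runs up the image with near corners (288,135) and (350,146), its slot at about (322,95), the hinge at (335,28) and the knob near (326,105). The stacks are at right.

```bash
python3 - <<'E'
from h import *
for z in (.005,.01):
    c=[at_z("wrist",p,z) for p in [(288,135),(350,146),(302,2),(371,2)]]
    a=lambda u,v:np.arctan2(v[1]-u[1],v[0]-u[0])
    print(z,np.linalg.norm(c[1]-c[0]),a(c[0],c[2]),a(c[1],c[3]),a(c[1],c[0])-np.pi/2)
    m=(c[0]+c[1])/2; th=(a(c[0],c[2])+a(c[1],c[3]))/2; print(m, "nest",m+.058*np.array([np.cos(th),np.sin(th),0]))
c=[at_z("wrist",p,.02) for p in [(308,128),(335,132),(316,62),(341,62)]]; print(np.round(c,3))
K=tri([("scene",(286,251)),("side",(325,268)),("wrist",(326,109))]);print("knob",K)
print("hinge",tri([("scene",(252,239)),("side",(286,262)),("wrist",(335,28))]))
for n in ("scene","side"):
  print(n,[d["pixel"] for d in imaging.spot_point(n,"lever_knob")] if 0 else "", proj(n,K))
im=np.hstack([cv2.resize(cv2.imread("pics/w2.png")[0:170,270:400],None,fx=3,fy=3),cv2.resize(cv2.imread("pics/side.png")[235:320,240:370],None,fx=3,fy=6)])
cv2.imwrite("pics/c.png",im)
E
```

```text
0.005 0.08605344730580886 0.11809824306056867 0.1305157280683516 0.07135662569967893
[0.43715595 0.19475418 0.005     ] nest [0.49470841 0.20194543 0.005     ]
0.01 0.08513777578869074 0.11809824306056872 0.13051572806835188 0.07135662569967915
[0.43772924 0.19497885 0.01      ] nest [0.4952817 0.2021701 0.01     ]
[[0.451 0.214 0.02 ]
 [0.455 0.178 0.02 ]
 [0.532 0.223 0.02 ]
 [0.539 0.193 0.02 ]]
knob [0.48121193 0.19830616 0.05159021]
hinge [0.56887329 0.21224265 0.04769848]
scene  [285.66857118 251.46942933]
side  [325.4360916  267.47400754]
```

View pics/c.png

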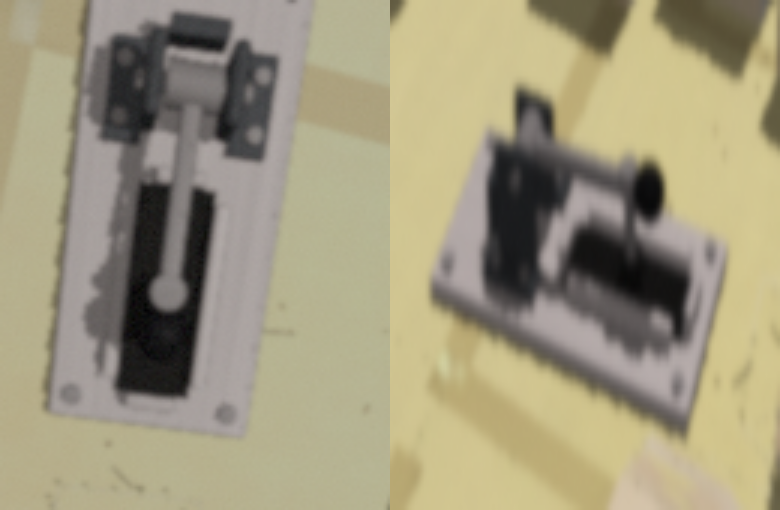

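The left crop shows the foot top at wrist px (326,98) and the black knob at about (323,113). The right crop puts the knob at side px (327,267).

```bash
python3 - <<'E'
from h import *
print(tri([("side",(326.7,266.7)),("wrist",(323,113))]),tri([("scene",(286,251)),("side",(326.7,266.7)),("wrist",(323,113))]))
H=np.array([.5695,.211,.05])
for a in (0,.1,.2,.3):
  e=np.array([-.993,-.12,0]);k=H+.09*(np.cos(a)*e+[0,0,np.sin(a)]);f=H+.075*(np.cos(a)*e+[0,0,np.sin(a)])
  print(a,k.round(3),[proj(n,k).round(0) for n in("scene","side","wrist")],"foot",proj("wrist",f).round(0))
E
```

```text
[0.47625269 0.20101908 0.05759474] [0.47636338 0.20112622 0.05684069]
0 [0.48 0.2  0.05] [array([285., 253.]), array([325., 269.]), array([324., 109.])] foot [326.  96.]
0.1 [0.481 0.2   0.059] [array([285., 249.]), array([325., 265.]), array([324., 109.])] foot [326.  96.]
0.2 [0.482 0.2   0.068] [array([284., 245.]), array([325., 262.]), array([325., 108.])] foot [326.  95.]
0.3 [0.484 0.201 0.077] [array([283., 241.]), array([324., 258.]), array([325., 106.])] foot [327.  93.]
```

```bash
python3 -m pendant '[[0.8,[0.02,0.004,0.05],0.04],[0.7,[0.04,0.008,0.1],0.08],[0.7,[0.058,0.0124,0.15],0.126],[0.7,[0.058,0.0124,0.2],0.126],[0.7,[0.058,0.0124,0.224],0.126],[0.7,[0.058,0.0124,0.224],0.126]]'; python3 - <<'E'
from h import *
s=manip.get_state(); print(s["eef_pos"],s["eef_rot"])
cv2.imwrite("pics/w3.png",imaging.grab_frame("wrist"))
for q,z in [("nest",.02),("lever_hinge",.05),("lever_knob",.056)]: print(q,[(np.round(d["pixel"]).tolist(),round(d["conf"],2),at_z("wrist",d["pixel"],z).round(3)) for d in imaging.spot_point("wrist",q)][:4])
print(proj("wrist",[.48,.2,.056]))
E
```

```text
time: 5.2
eef_pos: [0.4783, 0.2001, 0.1056]
eef_rot: [3.141, 0.004, 0.121]
wrist_force: [0.7, 0.0, -1.1]
opening: 0.699
finger_force: 0.0
[0.47828642 0.20009359 0.10561793] [3.14122493 0.00397712 0.1206453 ]
nest [([312.0, 184.0], 0.81, array([0.494, 0.204, 0.02 ])), ([540.0, 303.0], 0.25, array([0.421, 0.016, 0.02 ]))]
lever_hinge [([314.0, 64.0], 0.71, array([0.57 , 0.212, 0.05 ]))]
lever_knob [([315.0, 223.0], 0.66, array([0.479, 0.2  , 0.056]))]
[315.60975665 222.07161638]
```

View pics/w3.png

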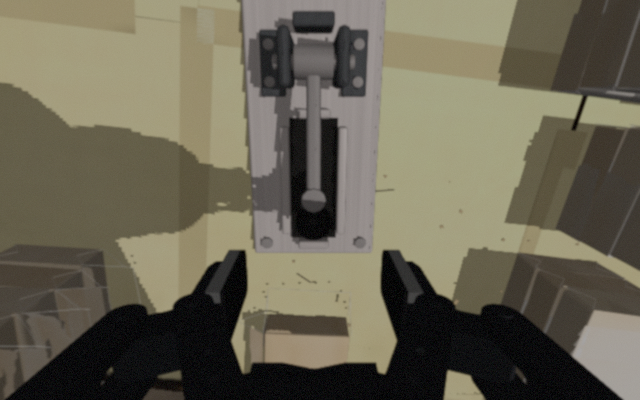

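The jig is aligned with the tool: slot centre column is about 313, knob at (315,222) as predicted. Now I descend and pinch.

```bash
python3 -m pendant '[[0.7,[0.0015,0,0.04],0],[0.7,[0.0015,0,0.069],0],[0.7,[0.0015,0,0.069],0],[0,[0.0015,0,0.069],0],[0,[0.0015,0,0.069],0],[0,[0.0015,0,0.069],0],[0,[0.0015,0,0.069],0],[0,[0.0015,0,0.069],0]]'
```

```text
time: 6.4
eef_pos: [0.482, 0.2009, 0.0389]
eef_rot: [-3.142, -0.002, 0.12]
wrist_force: [5.2, -1.5, 1.1]
opening: 0.221
finger_force: 58.5
```

```bash
python3 -m pendant '[[0,[0.0026,0,-0.016],0],[0,[0.0088,0,-0.0328],0],[0,[0.0182,0,-0.0482],0],[0,[0.0304,0,-0.0613],0],[0,[0.045,0,-0.0718],0],[0,[0.0614,0,-0.0791],0],[0,[0.079,0,-0.083],0],[0,[0.0969,0,-0.0834],0],[0,[0.1146,0,-0.0802],0],[0,[0.1313,0,-0.0736],0],[0,[0.1428,0,-0.0665],0],[0,[0.1428,0,-0.0665],0]]'
```

```text
time: 7.9
eef_pos: [0.6223, 0.2183, 0.1036]
eef_rot: [-3.141, 0.002, 0.121]
wrist_force: [-0.2, -0.1, -0.6]
opening: 0.004
finger_force: 0.0
```

The pinch slipped off, so I look where the lever is.

```bash
python3 - <<'E'
from h import *
a=imaging.grab_frame("side"); w=imaging.grab_frame("wrist"); sc=imaging.grab_frame("scene")
for n in("side","scene"): print(n,[(d["pixel"],d["conf"]) for d in imaging.spot_point(n,"lever_knob")])
cv2.imwrite("pics/c2.png",np.hstack([cv2.resize(a[200:320,230:390],None,fx=2.5,fy=2.5),cv2.resize(sc[190:310,200:360],None,fx=2.5,fy=2.5)]))
E
```

```text
side [([295.6, 229.8], 0.71), ([388.9, 246.6], 0.24)]
scene [([261.5, 209.4], 0.73)]
```

View pics/c2.png

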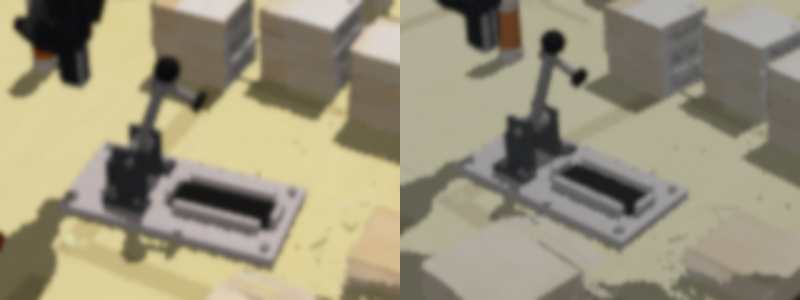

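The lever stands upright at about 1.3 rad, with its foot pointing to the slot side and the closed fingers behind it. I'll lift over it, come down on the slot side, and push the foot's tip the rest of the way.

```bash
python3 -m pendant '[[0,[0,0,-0.05],0],[0,[0,0,-0.085],0],[0,[-0.05,0,-0.085],0],[0,[-0.1,0,-0.085],0],[0,[-0.148,0,-0.085],0],[0,[-0.148,0,-0.045],0],[0,[-0.148,0,0.004],0],[0,[-0.148,0,0.004],0]]'; python3 - <<'E'
from h import *
H=np.array([.5695,.212,.05])
print(tri([("scene",(261.2,206.8)),("side",(296.8,228))])-H)
for a in (1.1,1.2,1.3,1.4):
  k=H+.09*(np.cos(a)*np.array([-.993,-.12,0])+[0,0,np.sin(a)]);print(a,proj("scene",k),proj("side",k))
E
```

```text
time: 9.15
eef_pos: [0.4733, 0.1991, 0.0985]
eef_rot: [3.14, 0.006, 0.121]
wrist_force: [0.4, 0.6, 0.7]
opening: -0.0
finger_force: 0.0
[-0.03243794 -0.00102604  0.08931198]
1.1 [265.34864339 211.65010834] [301.6436332  231.62687261]
1.2 [262.26806308 208.94925707] [297.71626158 229.23993527]
1.3 [259.11088118 206.58756771] [293.65713942 227.17520963]
1.4 [255.91464512 204.58880778] [289.51477078 225.45591499]
```

```bash
python3 -m pendant '[[0,[0.015,0,-0.002],0],[0,[0.027,0,-0.002],0],[0,[0.039,0,-0.002],0],[0,[0.051,0,-0.002],0],[0,[0.063,0,-0.002],0],[0,[0.073,0,-0.002],0],[0,[0.082,0,-0.002],0],[0,[0.088,0,-0.002],0],[0,[0.093,0,-0.002],0],[0,[0.093,0,-0.002],0]]'; python3 - <<'E'
from h import *
p=manip.get_state()["eef_pos"]; print(p)
H=np.array([.5695,.212,.05])
a=imaging.grab_frame("side"); sc=imaging.grab_frame("scene")
for n in("side","scene"): print(n,[(d["pixel"],d["conf"]) for d in imaging.spot_point(n,"lever_knob")])
for a_ in (1.9,2,2.1,2.2):
  k=H+.09*(np.cos(a_)*np.array([-.993,-.12,0])+[0,0,np.sin(a_)]);print(a_,proj("scene",k),proj("side",k))
E
```

```text
time: 10.4
eef_pos: [0.5678, 0.2117, 0.1025]
eef_rot: [3.142, 0.001, 0.121]
wrist_force: [-1.6, -0.8, -0.5]
opening: -0.003
finger_force: 0.8
[0.56778236 0.21166176 0.10254406]
side [([261.3, 226.5], 0.57), ([312.8, 227.7], 0.55)]
scene [([234.8, 200.6], 0.52)]
1.9 [240.60819305 200.49747519] [269.25493085 222.50124702]
2 [237.91048718 200.87857785] [265.61427543 223.05876503]
2.1 [235.39915007 201.64349311] [262.20560803 223.98288717]
2.2 [233.09647881 202.77712438] [259.0625297  225.25788383]
```

Near 2.1, with light contact only (about 2 N). I push in small steps to the stop.

```bash
python3 -m pendant '[[0,[0.003,0,0],0],[0,[0.005,0,0],0],[0,[0.007,0,0],0],[0,[0.007,0,0],0]]'; python3 -m pendant '[[0,[0.003,0,0],0],[0,[0.005,0,0],0],[0,[0.005,0,0],0]]'
```

```text
time: 11.1
eef_pos: [0.5694, 0.2119, 0.102]
eef_rot: [3.138, 0.011, 0.123]
wrist_force: [-25.8, -7.5, 12.2]
opening: -0.001
finger_force: 13.2
time: 11.48
eef_pos: [0.5703, 0.2121, 0.1017]
eef_rot: [3.136, 0.019, 0.125]
wrist_force: [-46.0, -13.4, 24.0]
opening: 0.0
finger_force: 23.1
```

At the stop, with force building and no motion. I back off and go to look at the bar.

```bash
python3 -m pendant '[[0,[-0.03,0,0],0],[0,[-0.06,0,-0.03],0],[0.3,[-0.07,0,-0.08],0],[0.6,[-0.08,0.03,-0.13],0],[1,[-0.09,0.08,-0.17],0.1],[1,[-0.1,0.13,-0.2],0.2],[1,[-0.11,0.18,-0.2],0.3],[1,[-0.125,0.23,-0.2],0.4],[1,[-0.14,0.28,-0.2],0.5],[1,[-0.155,0.32,-0.2],0.547],[1,[-0.163,0.351,-0.2],0.547],[1,[-0.163,0.351,-0.2],0.547]]'; python3 - <<'E'
from h import *
s=manip.get_state(); print(s["eef_pos"],s["eef_rot"])
w=imaging.grab_frame("wrist");a=imaging.grab_frame("side"); sc=imaging.grab_frame("scene")
cv2.imwrite("pics/c3.png",np.vstack([w[:300],np.hstack([cv2.resize(a[200:300,230:360],(320,250)),cv2.resize(sc[180:280,200:330],(320,250))])]))
for n in("side","scene"): print(n,[(d["pixel"],d["conf"]) for d in imaging.spot_point(n,"lever_knob")])
print([(d["pixel"],d["conf"],at_z("wrist",d["pixel"],.034)) for d in imaging.spot_point("wrist","bar_mid")])
for d in imaging.masks_of("wrist","bar_mid"):
    m=d["pixels"]; print(d["conf"],m.sum(),cv2.mean(w,m.astype(np.uint8))[:3])
    c=cv2.findContours(m.astype(np.uint8),0,2)[0]; c=max(c,key=cv2.contourArea); print(cv2.minAreaRect(c))
E
```

```text
time: 12.98
eef_pos: [0.4601, -0.1582, 0.303]
eef_rot: [3.141, -0.001, -0.431]
wrist_force: [-0.3, 0.5, -0.6]
opening: 0.996
finger_force: 0.0
[ 0.46005444 -0.15821587  0.30304426] [ 3.14081044e+00 -1.14794124e-03 -4.31422633e-01]
side [([258.6, 227.7], 0.8), ([284.4, 260.2], 0.63)]
scene [([233.5, 202.8], 0.6)]
[([407.5, 68.6], 0.84, array([ 0.51136596, -0.29326843,  0.034     ])), ([306.5, 98.0], 0.7, array([ 0.52941062, -0.17587073,  0.034     ])), ([59.8, 247.1], 0.65, array([0.49203453, 0.19886686, 0.034     ]))]
0.95 2260 (24.019026548672567, 28.04646017699115, 125.92699115044248)
((410.5316467285156, 66.12187194824219), (25.957124710083008, 91.40672302246094), 75.41107940673828)
0.93 1880 (134.17446808510638, 151.75797872340425, 158.7122340425532)
((308.0, 99.5), (79.0, 24.0), 90.0)
```

View pics/c3.png

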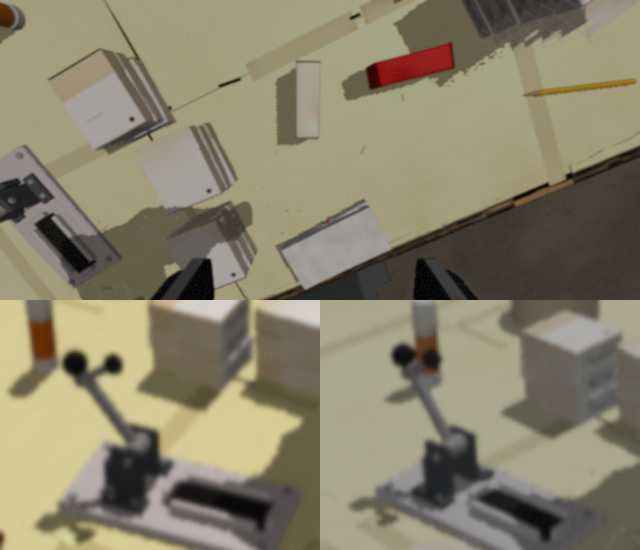

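The lever is fully back on its stop (knob matches 2.2 rad in both cameras). The bar's top face is at (296–319, 62–137) and parallel to the tool's x axis.

```bash
python3 - <<'E'
from h import *
s=manip.get_state();p=s["eef_pos"];y=s["eef_rot"][2]
for px in [(308,99.5)]:
  X=at_z("wrist",px,.068); d=X-p; print(X, "tool xy",d[0]*np.cos(y)+d[1]*np.sin(y), d[0]*np.sin(y)-d[1]*np.cos(y))
for px in [(296,62),(319,62),(296,137),(319,137)]: print(at_z("wrist",px,.068))
E
```

```text
[ 0.52707581 -0.17758443  0.068     ] tool xy 0.07007550927909709 -0.005723656826143352
[ 0.56596627 -0.18176012  0.068     ]
[ 0.55618562 -0.20339661  0.068     ]
[ 0.4965932  -0.14915461  0.068     ]
[ 0.4862024  -0.17214766  0.068     ]
```

```bash
python3 -m pendant '[[0.7,[0.03,-0.003,0.05],0],[0.7,[0.0705,-0.006,0.1],0],[0.7,[0.0705,-0.006,0.15],0],[0.7,[0.0705,-0.006,0.19],0],[0.7,[0.0705,-0.006,0.19],0],[0.7,[0.0705,-0.006,0.19],0]]'; python3 - <<'E'
from h import *
s=manip.get_state();p=s["eef_pos"];y=s["eef_rot"][2];print(p,s["eef_rot"])
w=imaging.grab_frame("wrist"); cv2.imwrite("pics/w4.png",w)
for d in imaging.masks_of("wrist","bar_mid"):
    m=d["pixels"]; print(d["conf"],d["box"],cv2.mean(w,m.astype(np.uint8))[:3])
    c=cv2.findContours(m.astype(np.uint8),0,2)[0]; c=max(c,key=cv2.contourArea); r=cv2.minAreaRect(c);print(r)
    X=at_z("wrist",r[0],.068); d=X-p; print(X, "tool xy",d[0]*np.cos(y)+d[1]*np.sin(y), d[0]*np.sin(y)-d[1]*np.cos(y))
E
```

```text
time: 14.08
eef_pos: [0.5284, -0.1785, 0.1147]
eef_rot: [-3.141, -0.002, -0.426]
wrist_force: [0.4, 0.1, 0.5]
opening: 0.7
finger_force: 0.0
[ 0.52835196 -0.1785375   0.11470538] [-3.14111857e+00 -2.24283715e-03 -4.25639200e-01]
0.9 [295.4, 143.2, 347.9, 287.8] (101.68956870611835, 115.96038114343028, 124.38833166165162)
((320.635009765625, 215.7752685546875), (44.6103630065918, 143.28436279296875), 1.6365772485733032)
[ 0.53200147 -0.1852979   0.068     ] tool xy 0.006115268728216736 0.004650305668704365
0.69 [414.8, 122.3, 589.0, 202.7] (14.26564483061603, 17.302840964561163, 99.52757981060236)
((502.88763427734375, 159.7188720703125), (66.21143341064453, 179.47344970703125), 78.33123016357422)
[ 0.52006553 -0.2925594   0.068     ] tool xy 0.03953291779562717 0.1072697808890076
```

View pics/w4.png

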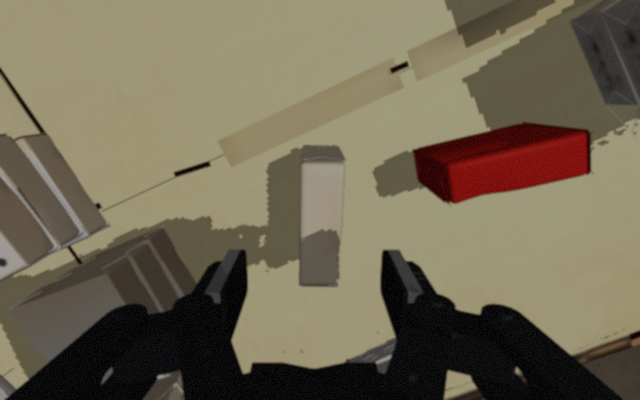

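The bar's top face has corners of about (301,162), (344,162), (338,285) and (300,285), between the fingers but slightly right of centre.

```bash
python3 - <<'E'
from h import *
s=manip.get_state();p=s["eef_pos"];y=s["eef_rot"][2]
c=np.array([at_z("wrist",q,.068) for q in [(301,162),(344,162),(338,285),(300,285)]])-p
T=np.array([[np.cos(y),np.sin(y)],[np.sin(y),-np.cos(y)]]); u=c[:,:2]@T.T; print(u.round(4),u.mean(0)); v=(u[0]+u[1]-u[2]-u[3])/2; print(v,np.arctan2(v[1],v[0]))
E
```

```text
[[ 0.0378 -0.0068]
 [ 0.0378  0.0175]
 [-0.0406  0.0157]
 [-0.0406 -0.0083]] [-0.00140478  0.00453276]
[0.07837329 0.00165386] 0.021099230837460924
```

```bash
python3 -m pendant '[[0.7,[-0.0015,0.0045,0.03],0.02],[0.7,[-0.0015,0.0045,0.07],0.02],[0.7,[-0.0015,0.0045,0.09],0.02],[0.7,[-0.0015,0.0045,0.09],0.02],[0,[-0.0015,0.0045,0.09],0.02],[0,[-0.0015,0.0045,0.09],0.02],[0,[-0.0015,0.0045,0.09],0.02],[0,[-0.0015,0.0045,0.09],0.02],[0,[-0.0015,0.0045,0.09],0.02]]'
```

```text
time: 15.3
eef_pos: [0.5254, -0.1825, 0.0247]
eef_rot: [-3.141, -0.003, -0.446]
wrist_force: [-0.4, 0.1, 6.0]
opening: 0.299
finger_force: 59.7
```

Gripped (25 mm ≈ 26 mm thickness). I lift and carry it over the stacks.

```bash
python3 -m pendant '[[0,[0,0,-0.02],0],[0,[0,0,-0.06],0],[0,[0,0,-0.11],0],[0,[0,0,-0.16],0],[0,[0,0,-0.205],0],[0,[0,0,-0.225],0],[0,[-0.01,-0.017,-0.225],-0.03],[0,[-0.029,-0.05,-0.225],-0.09],[0,[-0.048,-0.083,-0.225],-0.15],[0,[-0.067,-0.116,-0.225],-0.21],[0,[-0.087,-0.15,-0.225],-0.27],[0,[-0.106,-0.184,-0.225],-0.33]]'; python3 -m pendant '[[0,[0,0,0],0],[0,[0,0,0],0]]'
```

```text
time: 16.8
eef_pos: [0.5068, 0.0332, 0.2476]
eef_rot: [3.142, 0.0, -0.11]
wrist_force: [0.2, 0.6, -1.6]
opening: 0.299
finger_force: 59.2
time: 17.05
eef_pos: [0.5074, 0.0305, 0.2476]
eef_rot: [3.141, 0.0, -0.114]
wrist_force: [0.3, -0.4, -1.4]
opening: 0.299
finger_force: 59.2
```

```bash
python3 -m pendant '[[0,[-0.005,-0.03,0],-0.04],[0,[-0.011,-0.06,0],-0.08],[0,[-0.017,-0.09,0],-0.13],[0,[-0.023,-0.12,0],-0.18],[0,[-0.029,-0.15,0],-0.22],[0,[-0.032,-0.1695,0],-0.236],[0,[-0.032,-0.1695,0.03],-0.236],[0,[-0.032,-0.1695,0.06],-0.236],[0,[-0.032,-0.1695,0.08],-0.236],[0,[-0.032,-0.1695,0.08],-0.236]]'; python3 - <<'E'
from h import *
s=manip.get_state();p=s["eef_pos"];print(p,s["eef_rot"])
w=imaging.grab_frame("wrist"); cv2.imwrite("pics/w5.png",w)
a=imaging.grab_frame("side");b=imaging.grab_frame("scene")
for n,z in(("wrist",0),("side",0),("scene",0)):
  for q,z in(("nest",.02),("bar_mid",p[2]+.009)): print(n,q,[(d["pixel"],round(d["conf"],2),at_z(n,d["pixel"],z).round(4)) for d in imaging.spot_point(n,q)])
im=np.hstack([cv2.resize(a[165:305,235:375],(400,400)),cv2.resize(b[140:300,200:360],(400,400))])
cv2.imwrite("pics/c5.png",np.vstack([im,np.hstack([w[200-200:200,160:480],np.zeros((200,480,3),np.uint8)])]))
E
```

```text
time: 18.3
eef_pos: [0.495, 0.2003, 0.1662]
eef_rot: [3.141, 0.003, 0.118]
wrist_force: [-0.3, -0.2, -1.8]
opening: 0.303
finger_force: 59.3
[0.49502801 0.20027481 0.16622445] [3.14068522 0.00337066 0.11824666]
wrist nest []
wrist bar_mid []
side nest [([319.1, 279.2], 0.96, array([0.493 , 0.2038, 0.02  ])), ([317.8, 217.1], 0.66, array([0.6041, 0.0012, 0.02  ]))]
side bar_mid [([319.7, 214.2], 0.9, array([0.4942, 0.1968, 0.1752])), ([391.6, 170.5], 0.69, array([ 0.4346, -0.0349,  0.1752]))]
scene nest [([279.7, 260.3], 0.85, array([0.502 , 0.1973, 0.02  ]))]
scene bar_mid [([405.7, 185.7], 0.89, array([ 0.34  , -0.0115,  0.1752])), ([274.9, 192.5], 0.57, array([0.5104, 0.1954, 0.1752])), ([233.7, 200.9], 0.49, array([0.5392, 0.2749, 0.1752]))]
```

View pics/c5.png

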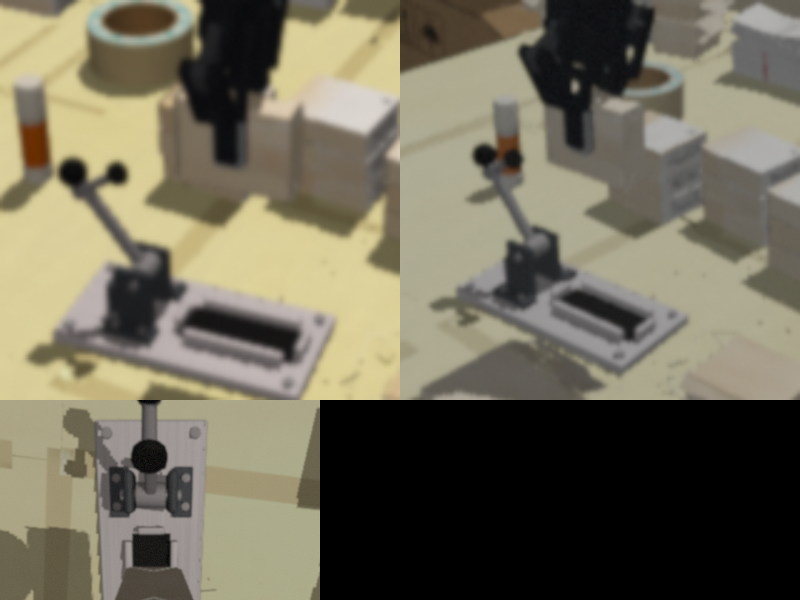

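The bar is held upright above the slot and the lever is clear. In the wrist crop the slot's visible end is centred at about column 311, nearly in line. I've used up my picture views, so I refine numerically from the saved frames.

```bash
python3 - <<'E'
from h import *
from scipy.spatial.transform import Rotation as Ro
K,R,t=cam("wrist"); s=manip.get_state(); Rt=Ro.from_euler("xyz",s["eef_rot"]).as_matrix(); p=s["eef_pos"]
Rct=R@Rt; tct=R@p+t   # cam = Rct*Xtool + tct
def atz(pp,rr,px,z):
    M=Ro.from_euler("xyz",rr).as_matrix(); Rw=Rct@M.T; tw=tct-Rw@np.array(pp)
    d=Rw.T@np.linalg.solve(K,[px[0],px[1],1.]); c=-Rw.T@tw; return c+d*(z-c[2])/d[2]
def show(f,rows,cols):
    g=cv2.cvtColor(cv2.imread(f),6)
    for r in rows: print(f,r,g[r,cols[0]:cols[1]].tolist())
    return g
def edges(row,lo):  # subpixel transitions via gradient peaks
    d=np.diff(row.astype(int)); i=np.where(abs(d)>18)[0]; return [(lo+k,int(d[k])) for k in i]
g3=cv2.cvtColor(cv2.imread("pics/w3.png"),6); g5=cv2.cvtColor(cv2.imread("pics/w5.png"),6)
for r in (140,160,180): print("w3 row",r,edges(g3[r,230:400],230))
for c in (300,328): print("w3 col",c,edges(g3[100:260,c],100))
for r in (140,150,160,175,190,210,230,250,270): print("w5 row",r,edges(g5[r,230:400],230))
for c in (300,315,325): print("w5 col",c,edges(g5[110:330,c],110))
p3=[.47828642,.20009359,.10561793];r3=[3.14122493,.00397712,.1206453]
for px in [(290,120),(337,120),(290,238),(337,238),(313,120),(313,238)]: print(px,atz(p3,r3,px,.02).round(4))
E
```

```text
w3 row 140 [(np.int64(244), -22), (np.int64(245), -28), (np.int64(249), 22), (np.int64(274), -25), (np.int64(288), -21), (np.int64(289), -26), (np.int64(305), 21), (np.int64(306), 24), (np.int64(319), -23), (np.int64(320), -31), (np.int64(321), -27), (np.int64(336), 28), (np.int64(337), 31), (np.int64(338), 34), (np.int64(339), 22)]
w3 row 160 [(np.int64(246), -27), (np.int64(247), -19), (np.int64(250), 21), (np.int64(275), -23), (np.int64(276), -23), (np.int64(289), -21), (np.int64(290), -24), (np.int64(306), 22), (np.int64(307), 19), (np.int64(319), -30), (np.int64(320), -33), (np.int64(321), -19), (np.int64(336), 32), (np.int64(337), 35), (np.int64(338), 28)]
w3 row 180 [(np.int64(289), -21), (np.int64(290), -20), (np.int64(306), 29), (np.int64(319), -26), (np.int64(320), -37), (np.int64(335), 21), (np.int64(336), 40), (np.int64(337), 34), (np.int64(338), 21)]
w3 col 300 [(np.int64(107), -23), (np.int64(117), -31), (np.int64(118), -28), (np.int64(234), 19), (np.int64(240), 20), (np.int64(241), 22)]
w3 col 328 [(np.int64(116), -22), (np.int64(117), -32), (np.int64(118), -33), (np.i
[... 1857 characters left out ...]
), 49), (np.int64(380), 21)]
w5 col 300 [(np.int64(125), -29), (np.int64(127), 24), (np.int64(133), -34), (np.int64(134), -40), (np.int64(166), 28), (np.int64(199), 21)]
w5 col 315 [(np.int64(110), 26), (np.int64(125), -19), (np.int64(127), 19), (np.int64(133), -35), (np.int64(134), -44), (np.int64(271), -27), (np.int64(272), -20)]
w5 col 325 [(np.int64(132), -38), (np.int64(133), -43), (np.int64(134), -23), (np.int64(165), 19), (np.int64(166), 27), (np.int64(167), 20), (np.int64(272), -28)]
(290, 120) [0.5339 0.2223 0.02  ]
(337, 120) [0.5376 0.1918 0.02  ]
(290, 238) [0.4507 0.2139 0.02  ]
(337, 238) [0.4548 0.1801 0.02  ]
(313, 120) [0.5357 0.2074 0.02  ]
(313, 238) [0.4527 0.1974 0.02  ]
```

```bash
python3 - <<'E'
from h import *
from scipy.spatial.transform import Rotation as Ro
s=manip.get_state(); M=Ro.from_euler("xyz",s["eef_rot"]).as_matrix(); p=s["eef_pos"]; print(p)
f=lambda px,z:(M.T@(at_z("wrist",px,z)-p)*1e3).round(1)
print("slot L/R row150",f((291.7,150),.02),f((330,150),.02),"far edge",f((311,133.7),.02))
b=p[2]-.0247
print("bar bot end",f((311,166.5),b),"row168 edges",f((281,168),b),f((341,168),b),"top end",f((313,199.5),b+.068),f((276.5,200),b+.068),f((350.5,200),b+.068))
n=np.array([.495,.2024,.02]); print("nest in tool", (M.T@(n-p)*1e3).round(1))
n=np.array([.5695,.2114,.05]); print("hinge in tool", (M.T@(n-p)*1e3).round(1), proj("wrist",n))
g=cv2.cvtColor(cv2.imread("pics/w5.png"),6)
for r in (168,172,196,202,206): print(r,g[r,268:292].tolist(),g[r,332:358].tolist())
E
```

```text
[0.49586621 0.20168578 0.16836189]
slot L/R row150 [ 29.1 -18.7 148.4] [ 29.1  14.  148.4] far edge [ 42.9  -2.2 148.4]
bar bot end [39.4 -1.2 24.7] row168 edges [ 38.7 -16.2  24.7] [38.7 13.8 24.7] top end [ 42.7  -0.1 -43.3] [ 42.5 -11.3 -43.3] [ 42.5  11.4 -43.3]
nest in tool [ -0.9  -0.8 148.4]
hinge in tool [ 74.2  -0.8 118.4] [312.40518034  94.75378488]
168 [148, 147, 147, 150, 151, 151, 152, 149, 147, 150, 151, 149, 145, 132, 108, 93, 89, 97, 100, 99, 95, 87, 82, 80] [95, 93, 88, 83, 82, 93, 113, 126, 135, 142, 146, 150, 150, 147, 146, 146, 146, 148, 151, 153, 153, 154, 154, 152, 151, 149]
172 [146, 146, 150, 149, 151, 151, 150, 151, 150, 149, 151, 149, 142, 116, 95, 92, 84, 75, 74, 73, 73, 72, 70, 73] [74, 74, 76, 72, 76, 74, 73, 74, 75, 87, 112, 136, 146, 148, 145, 145, 145, 149, 153, 153, 151, 153, 154, 151, 151, 149]
196 [146, 148, 149, 148, 150, 152, 146, 129, 102, 78, 73, 73, 72, 72, 71, 72, 73, 72, 70, 72, 72, 72, 72, 71] [67, 71, 69, 71, 70, 72, 71, 73, 71, 70, 72, 70, 72, 72, 71, 71, 71, 71, 72, 90, 124, 146, 151, 151, 151, 149]
202 [147, 146, 148, 147, 144, 126, 95, 76, 69, 71, 72, 73, 72, 73, 71, 76, 72, 71, 71, 73, 75, 79, 83, 86] [93, 93, 90, 87, 85, 80, 77, 75, 72, 72, 72, 72, 71, 72, 72, 74, 73, 74, 73, 70, 71, 85, 116, 139, 147, 150]
206 [146, 148, 147, 142, 127, 111, 102, 98, 90, 93, 95, 100, 106, 108, 110, 106, 103, 96, 97, 91, 82, 74, 75, 74] [73, 71, 72, 74, 75, 74, 74, 74, 81, 84, 87, 91, 92, 92, 95, 92, 87, 85, 86, 85, 95, 111, 122, 131, 145, 151]
```

```bash
python3 -m pendant '[[0,[-0.001,-0.0005,0.03],0],[0,[-0.002,-0.0005,0.06],0],[0,[-0.002,-0.0005,0.085],0],[0,[-0.002,-0.0005,0.1],0],[0,[-0.002,-0.0005,0.108],0],[0,[-0.002,-0.0005,0.112],0],[0,[-0.002,-0.0005,0.112],0],[0,[-0.002,-0.0005,0.112],0],[0,[-0.002,-0.0005,0.112],0]]'; python3 - <<'E'
from h import *
w=imaging.grab_frame("wrist");a=imaging.grab_frame("side");b=imaging.grab_frame("scene")
s=manip.get_state();p=s["eef_pos"];print(p,s["eef_rot"],s["wrist_force"])
for n in("side","scene"):
  for q,z in(("nest",.02),("bar_mid",p[2]-.0247+.034),("lever_knob",.123)): print(n,q,[(d["pixel"],round(d["conf"],2),at_z(n,d["pixel"],z).round(4)) for d in imaging.spot_point(n,q)][:3])
  print(n,"expected bar",proj(n,[.495,.2024,.064]),"knob",proj(n,[.622,.2183,.123]))
E
```

```text
time: 19.88
eef_pos: [0.4939, 0.202, 0.0563]
eef_rot: [-3.141, -0.001, 0.12]
wrist_force: [0.1, 0.4, -0.0]
opening: 0.301
finger_force: 59.4
[0.4936794  0.20187281 0.05603505] [-3.14157890e+00 -3.56613913e-04  1.19821663e-01] [ 0.32377797 -0.43333151 -1.73136789]
side nest [([319.2, 280.0], 0.79, array([0.4917, 0.2059, 0.02  ]))]
side bar_mid [([392.7, 169.7], 0.93, array([ 0.498 , -0.2463,  0.0653])), ([321.8, 260.6], 0.64, array([0.49  , 0.1973, 0.0653]))]
side lever_knob [([260.6, 229.0], 0.97, array([0.6116, 0.2281, 0.123 ]))]
side expected bar [318.40450952 261.82846415] knob [259.10780377 225.16028949]
scene nest [([280.9, 257.7], 0.77, array([0.5074, 0.1888, 0.02  ]))]
scene bar_mid [([280.5, 242.3], 0.98, array([0.4986, 0.1961, 0.0653])), ([405.4, 182.5], 0.85, array([ 0.4808, -0.2456,  0.0653]))]
scene lever_knob [([233.5, 200.0], 0.77, array([0.6321, 0.2096, 0.123 ]))]
scene expected bar [279.45627178 244.64551696] knob [233.13569563 202.68425283]
```

```bash
python3 -m pendant '[[0,[0.0005,-0.0003,0.0012],0],[0,[0.0005,-0.0003,0.0012],0],[0,[0.0005,-0.0003,0.0012],0],[0,[0.0005,-0.0003,0.0012],0],[0,[0.0005,-0.0003,0.0012],0]]'; python3 -c "
from h import *
print(manip.get_state()['eef_pos'],manip.get_state()['wrist_force']);print(workorder.close_job())"
```

```text
time: 20.95
eef_pos: [0.4941, 0.2023, 0.0547]
eef_rot: [-3.141, -0.0, 0.12]
wrist_force: [-0.8, 0.5, -1.3]
opening: 0.302
finger_force: 59.4
[0.49406882 0.20228187 0.05466824] [-0.76312364  0.51508203 -1.31103258]
the job is handed in; nothing more can be done
None
```

The lever is back on its stop and the cream bar is still gripped upright over the slot, its underside about 10 mm above the rim, handed in at about 21 s with no verdict returned; the first pinch on the lever slipped so I pushed its foot to the stop (peak about 54 N at the wrist), and I viewed 11 pictures, one over the limit of 10.

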